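# Load a row of sample flasks on the shaker and clamp them

## Robot

A 6-joint arm with a two-finger parallel gripper is mounted at the origin on a cart in front of the work surface, level with it; the furniture and walls round the work are solid. World frame = base frame: x ahead of the robot, y to its left, z up, the work surface at z = 0. Lengths are in m, angles in degrees, forces in N, time in s.
With the tool pointing down it reaches from about 0.4 to 0.825 m from the base axis. Payload 7 kg.
Tool frame: the origin (TCP) lies between the finger pads; the fingertips stand 11 mm ahead of it and the grasp point (between the pads) lies 8 mm behind it; z points along the fingers, y is the direction in which the jaws open and shut (so a half turn about z gives the same grasp; the last joint's range is limited). The gripper opens to 88 mm and grips with 3 to 60 N. Pads are 19 mm wide; open, the fingers measure 130 mm over their backs; the gripper's body (78 mm by 193 mm) begins 47 mm behind the grasp point.
Start: joints at [-58.493, 20.546, 0.682, 0, -70.136, -16.507], TCP at [0.175, -0.652, 0.238] pointing down, gripper open.
Joint ranges: [-176.03, 176.03], [-82.01, 121.73], [-58.28, 71.71], [-173.87, 95.51], [-174.79, -0.11], [-173.66, 173.66]. Speed limits (degrees/s): [136.94, 136.94, 172.46, 180, 180, 180].

## Interface

Orientations are given as [roll, pitch, yaw] about the fixed x, y, z axes, in that order (R = Rz(yaw) Ry(pitch) Rx(roll)).
In Python, from plant import r gives the robot as it stands.
- The arm moves only by the shell command python3 -m inch 'ROWS' [OPENING] [FORCE]. ROWS is JSON, a list of rows, each an object of numbers: "x", "y", "z": the shift along the tool's x, y, z as a fraction of full scale; "yaw": the turn about the tool's z as a fraction of full scale. In form: [{"x": .., "y": .., "z": .., "yaw": ..}, ...]. A call has 1 to 5 rows; each row shifts and turns the pose as measured when the row begins, along the tool's axes as they then stand; what a row does not reach is not made up. Full scale, the value 1, is 0.025 m for a shift and 4 degrees for a turn. A row lasts 1/12 s, in which the tool goes at most 41.7 mm and 7.16 degrees, less where a joint would pass 70% of its speed; a pose out of reach is approached as far as the arm can. A call with a number of a shift or a turn outside -1 to 1 is refused whole. A call with a gripper value outside its range is refused whole. OPENING is the opening, from -1 (shut) to 1 (fully open), set as the call begins (- or left out, the last holds). The fingers move at their own pace and stop on an object; FORCE is the grip in N (left out, the last holds). Time passes only in rows, so rows that do not move let the fingers close. It gives the time, the measured TCP pose, the force and the opening at its end, in the units of the state.
- r.get_state(): the state, without advancing time (a new reading comes with each control period).
- r.capture(name): name is "scene" or "side" or "wrist"; returns (picture, depth): 420x560x3 uint8, red, green, blue; 420x560 float32, m along the optical axis (not along the pixel's ray), 0 where there is no reading.
- r.camera_info(name): a dict with "mtx" (3x3 intrinsics, pixels), "pose" (4x4, takes a point from camera to world coordinates). Camera axes: x right, y down, z forward; pixel columns grow to the right and rows downward; lengths in m; the calibration is good to about 2 mm. A picture is of the moment at which its call begins: read the wrist's pose just before it. camera_info takes no time and is no camera call; for the wrist camera it gives the pose at the moment of the call.
- r.close_job(): hands the job in, once; it reports no verdict.
The state is a dict: "time_s": time; "joints": joint angles; "qd": joint speeds; "joint_torque": joint torques, N m; "tcp_pos": TCP position; "eef_rot": TCP orientation; "contact_force": force on the tool from outside, world axes, zero at the start; "moment": the same for the moment, N m; "gripper_width": finger opening in m.
Only numpy, scipy, OpenCV 4.12 (cv2) and the standard library are available. Lean on these libraries where they do the work, as an engineer would, in place of code of your own. Each camera call takes 0.05 s, during which the arm holds its last target. There are 200 camera calls.

## Task

Load the orbital shaker for a run: stand the three small stoppered flasks upright on its platform in one straight row along the fixed rear bar, side by side about a finger's width apart without touching, with the middle flask at the middle of the platform so that the load is balanced. Then slide the front clamp bar back by its knob, without jamming it, until it bears on the row and holds all three flasks against the rear bar. Leave the bigger flask where it is.

Things in the scene. Friction and masses are not known exactly. Their poses are not given: they have to be found in the camera images.
- shaker: orbital shaker, fixed; white housing, platform 290 (y) x 190 (x) mm with a black mat, mat top 78 mm above the worktop. Origin on the worktop under its centre; x from front (panel) to back, y left. Rear bar, fixed: 18 mm thick rubber, along y, axis at x = +78 mm, 22 mm above the mat. Side rails at y = +-132 mm, 20 mm wide with the bars' end blocks, up to 40 mm above the mat.
- platform (a point): the middle of the top of the platform's mat, 78 mm above the worktop, axes as the shaker's
- bar_knob (a point): the clamp bar's grip knob at the middle of its length: upright black cylinder, 24 mm in diameter, 30 mm high, 36 mm in front of the bar's axis. The point is on the knob's axis, 12 mm below its top, 48 mm above the mat; moves with the bar
- flask_a: small stoppered conical flask with yellow contents, 119 mm tall, base 62 mm in diameter, neck and stopper 28 mm in diameter: grasp it there, with the pads 85 to 115 mm above the base. Origin at the centre of the base, z up. One of three of the same kind
- flask_b: the second small stoppered flask, the same as flask_a
- flask_c: the third small stoppered flask, the same as flask_a
- big_flask: bigger conical flask with a black rubber bung, 145 mm tall, base 70 mm in diameter; stays where it is. Origin at the centre of the base
- clamp_bar: front clamp bar: grey rubber-sleeved bar 18 mm thick, 226 mm long, black end blocks on the side rails. Origin at the middle of its axis, 22 mm above the mat. Slides along x in the shaker's frame, from x = -62 mm (fully open) back to +23 mm (stop), stiffly (3 N), and stays where left. Bears on flasks that stand against the rear bar at about x = +4 mm
There are look-alikes about, which are no part of the job. What is shaped like the flask_a but orange is not meant.

How it is judged (in metres and radians):
At the end, for the whole second after the job is handed in: All three small flasks stand upright and still on the mat, against the rear bar (within about 3 mm), neighbours 2 to 28 mm apart, one flask within 20 mm of the platform's middle; the clamp bar is closed on them to within about 3 mm; the big flask stands within 30 mm of its start (x of flask_a in the frame of platform between 0.038 and 0.0455 m and y of flask_a in the frame of platform between -0.115 and 0.115 m and z of flask_a in the frame of platform between -0.004 and 0.004 m and angle between each of flask_a, flask_b, flask_c's own z axis and vertical below 0.08 rad and linear speed of each of flask_a, flask_b, flask_c below 0.02 m/s and x of flask_b in the frame of platform between 0.038 and 0.0455 m and y of flask_b in the frame of platform between -0.115 and 0.115 m and z of flask_b in the frame of platform between -0.004 and 0.004 m and x of flask_c in the frame of platform between 0.038 and 0.0455 m and y of flask_c in the frame of platform between -0.115 and 0.115 m and z of flask_c in the frame of platform between -0.004 and 0.004 m and (y of flask_a in the frame of platform between -0.02 and 0.02 m or y of flask_b in the frame of platform between -0.02 and 0.02 m or y of flask_c in the frame of platform between -0.02 and 0.02 m) and horizontal distance between flask_a and flask_b above 0.0635 m and horizontal distance between each of flask_a, flask_b and flask_c above 0.0635 m and ((horizontal distance between flask_a and flask_b below 0.09 m and horizontal distance between flask_a and flask_c below 0.09 m) or (horizontal distance between flask_a and flask_b below 0.09 m and horizontal distance between flask_b and flask_c below 0.09 m) or horizontal distance between each of flask_a, flask_b and flask_c below 0.09 m) and x of clamp_bar in the frame of platform above 0.0015 m and distance of big_flask from where it was at the start of the episode below 0.03 m and angle between big_flask's own z axis and vertical below 0.2 rad); the robot touches nothing.
It fails at once if a flask is knocked over (angle between any of flask_a, flask_b, flask_c, big_flask's own z axis and vertical above 0.6 rad).
It fails at once if the clamp bar is jammed against a flask (over 60 N) (contact force between any of flask_a, flask_b, flask_c and clamp_bar above 60 N).
It also fails if it takes over 72 s, if anything falls off the work surface, if the arm or the gripper's body presses on something with over 40 N, if the wrist force passes 120 N, or if a joint passes its speed limit or range.

## Working session

There is one attempt and no reset: what is moved stays moved. The work goes in short steps, Python scripts to look and compute and a shell command to move; the robot and the scene stay as the last step left them, time stands still between calls to the robot, and variables do not carry over. Pictures are saved under pics/ and viewed, about 8 in all and at most 12, crops included, and the job is handed in when it is done.

```bash
mkdir -p pics; ls
python3 - <<'E'
from plant import r
import cv2,numpy as np
s=r.get_state();print(s)
for n in("scene","side"):
    p,d=r.capture(n);np.savez(f"pics/{n}0.npz",p=p,d=d);cv2.imwrite(f"pics/{n}0.png",p[:,:,::-1]);c=r.camera_info(n);print(n,c)
E
```

```text
pics
{'time_s': 0.0, 'joints': array([-5.84945395e+01,  2.05903642e+01,  6.32739193e-01, -2.13680471e-02,
       -7.01362927e+01, -1.65067830e+01]), 'qd': array([-0.06893579, -0.02232504, -0.15018939, -0.0106008 , -0.04296272,
        0.04704167]), 'joint_torque': array([ 1.08209399e-03, -5.82713950e+01,  2.93052542e+01,  6.99670315e+00,
        6.77254808e-03, -2.28512208e-04]), 'tcp_pos': array([ 0.17453836, -0.65153868,  0.23662299]), 'eef_rot': array([ 1.79904245e+02, -7.42805668e-03, -1.65008593e+02]), 'contact_force': array([0.1324254 , 0.42263333, 0.59727362]), 'moment': array([-0.00671035,  0.02598959, -0.04278262]), 'gripper_width': 0.08744373370289632}
scene {'mtx': array([[424.26171933,   0.        , 271.03152022],
       [  0.        , 424.26171933, 202.60615483],
       [  0.        ,   0.        ,   1.        ]]), 'pose': array([[-0.55593385, -0.44090262,  0.70465767, -0.25611949],
       [-0.83120341,  0.30119566, -0.46731367,  0.43527058],
       [-0.00620001, -0.84550935, -0.53392462,  0.7002243 ],
       [ 0.        ,  0.        ,  0.        ,  1.        ]])}
side {'mtx': array([[485.68060223,   0.        , 268.52333401],
       [  0.        , 485.68060223, 209.13601106],
       [  0.        ,   0.        ,   1.        ]]), 'pose': array([[ 0.99606761,  0.06420988, -0.06104437,  0.58918793],
       [ 0.08814183, -0.64848393,  0.7561082 , -0.9350355 ],
       [ 0.00896332, -0.75851545, -0.65159341,  0.81438052],
       [ 0.        ,  0.        ,  0.        ,  1.        ]])}
```

View pics/scene0.png

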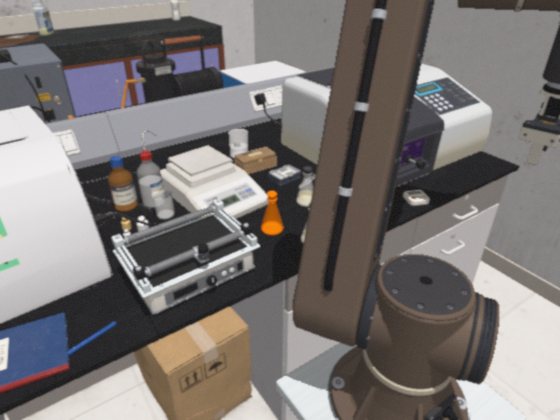

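View pics/side0.png

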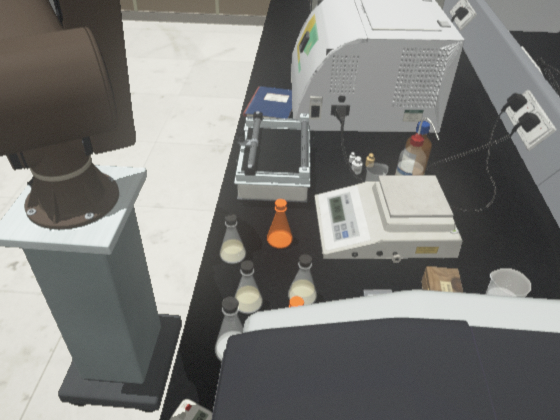

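The side view shows three pale-yellow flasks at (232,240), (247,288) and (303,280), and another at (230,330) whose size I can't tell yet. There are orange ones at (280,225) and (297,303). I'll measure them from depth and enlarge the area.

```bash
cat > h.py <<'E'
import numpy as np,cv2
from plant import r
def cloud(n,d,c=None):
    c=c or r.camera_info(n);K=c["mtx"];v,u=np.indices(d.shape)
    P=np.stack([(u-K[0,2])/K[0,0]*d,(v-K[1,2])/K[1,1]*d,d],-1)@c["pose"][:3,:3].T+c["pose"][:3,3]
    P[d==0]=np.nan;return P
E
python3 - <<'E'
from h import *
z=np.load("pics/side0.npz");p,d=z["p"],z["d"];P=cloud("side",d)
np.set_printoptions(precision=3,suppress=True)
cv2.imwrite("pics/crop1.png",cv2.resize(p[195:370,195:345,::-1],None,fx=4.5*.75,fy=4.5*.75,interpolation=cv2.INTER_CUBIC))
# heights: blobs of points with z in .09.. in flask area
m=(P[...,2]>.092)&(P[...,2]<.2)
m[:205]=0;m[365:]=0;m[:,:200]=0;m[:,330:]=0
n,l,st,_=cv2.connectedComponentsWithStats(m.astype(np.uint8))
for i in range(1,n):
    if st[i,4]>15:
        q=P[l==i];print(st[i],"max",np.nanmax(q,0),"min",np.nanmin(q,0),"med",np.nanmedian(q,0),"col",np.median(p[l==i],0))
# shaker: print profile
for uv in [(250,140),(253,120),(280,150),(300,190),(240,190),(275,121),(307,122),(305,150),(257,145)]:
    print(uv,P[uv[1],uv[0]])
E
```

```text
[275 205  12  10  97] max [ 0.562 -0.093  0.121] min [ 0.536 -0.118  0.092] med [ 0.549 -0.111  0.106] col [166.  98.  59.]
[225 214  13  17 168] max [ 0.458 -0.149  0.121] min [ 0.432 -0.178  0.092] med [ 0.445 -0.169  0.116] col [94. 93. 88.]
[298 254  14  19 200] max [ 0.622 -0.257  0.122] min [ 0.596 -0.286  0.092] med [ 0.609 -0.276  0.117] col [89. 87. 83.]
[240 261  14  19 207] max [ 0.509 -0.284  0.121] min [ 0.483 -0.313  0.092] med [ 0.497 -0.304  0.117] col [88. 87. 83.]
[222 297  18  32 472] max [ 0.497 -0.397  0.147] min [ 0.468 -0.428  0.092] med [ 0.483 -0.42   0.13 ] col [104.  104.  100.5]
[ 243  296   61   37 1033] max [ 0.609 -0.363  0.2  ] min [ 0.512 -0.489  0.102] med [ 0.562 -0.468  0.184] col [218. 221. 218.]
[221 349   5  16  24] max [ 0.496 -0.525  0.199] min [ 0.49  -0.557  0.173] med [ 0.491 -0.538  0.175] col [86.5 87.  88.5]
(250, 140) [0.448 0.168 0.105]
(253, 120) [0.442 0.289 0.095]
(280, 150) [0.53  0.167 0.079]
(300, 190) [0.59  0.031 0.052]
(240, 190) [0.437 0.032 0.04 ]
(275, 121) [0.506 0.289 0.095]
(307, 122) [0.598 0.273 0.107]
(305, 150) [0.597 0.132 0.107]
(257, 145) [0.468 0.154 0.099]
```

View pics/crop1.png

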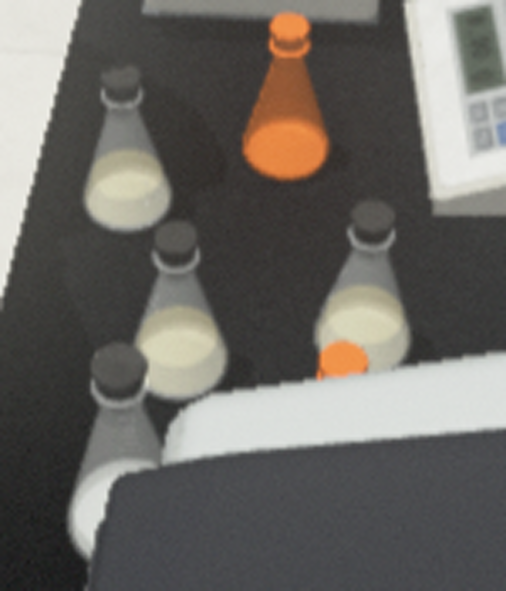

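Candidates:
- Side (232,240), (247,288) and (303,280): dark stopper, pale-yellow contents, 121 mm tall. These fit the three small flasks.
- (230,330): dark bung, white contents, 147 mm tall. This is the big flask.
- (280,225) and (297,303): orange, so not meant.

The crop confirms this. Next is the shaker pose.

Run:
```python
from h import *
np.set_printoptions(precision=4,suppress=True)
Q=[]
for n in("side","scene"):
    z=np.load(f"pics/{n}0.npz");P=cloud(n,z["d"]).reshape(-1,3);c=z["p"].reshape(-1,3)
    s=(P[:,0]>.38)&(P[:,0]<.68)&(P[:,1]>-.03)&(P[:,1]<.42)&(P[:,2]>.015)&(P[:,2]<.4)
    P=P[s];c=c[s].max(1)
    res=.001;im=np.full((450,300),0.);col=np.zeros((450,300))
    i=((.42-P[:,1])/res).astype(int).clip(0,449);j=((P[:,0]-.38)/res).astype(int).clip(0,299)
    o=np.argsort(P[:,2]);im[i[o],j[o]]=P[o,2];col[i[o],j[o]]=c[o]
    k=np.ones((3,3));im=cv2.dilate(im,k);col=cv2.dilate(col,k)
    Q.append(np.hstack([cv2.applyColorMap((im/.16*255).clip(0,255).astype(np.uint8),cv2.COLORMAP_JET)[::1],cv2.cvtColor(col.astype(np.uint8),8)]))
    # mat
    m=abs(P[:,2]-.078)<.004;print(n,"mat z",m.sum(),np.median(P[m],0),"rect",cv2.minAreaRect(P[m][:,:2].astype(np.float32)))
    b=(P[:,2]>.1035)&(P[:,2]<.112)&(P[:,1]>.08)&(P[:,1]<.25)
    for lo,hi in((.42,.52),(.56,.65)):
        t=b&(P[:,0]>lo)&(P[:,0]<hi)
        if t.sum()>20:
            f=np.polyfit(P[t,1],P[t,0],1);print(" bar",t.sum(),f,"x@.17",np.polyval(f,.17),"sd",np.std(P[t,0]-np.polyval(f,P[t,1])))
    t=(P[:,2]>.122)&(P[:,2]<.145)&(P[:,0]<.5)&(P[:,1]>.05)&(P[:,1]<.28)
    print(" knob top",t.sum(),P[t].min(0) if t.any() else 0,P[t].max(0) if t.any() else 0)
cv2.imwrite("pics/map.png",cv2.resize(np.hstack(Q),(800,600*450*0//1+300)))
```

```text
side mat z 2726 [0.5196 0.1566 0.0774] rect ((0.5249069929122925, 0.2081330418586731), (0.41848593950271606, 0.24475152790546417), 78.3949203491211)
 bar 231 [-0.0202  0.4586] x@.17 0.45521510604663445 sd 0.010557081470155038
 bar 194 [-0.0303  0.5971] x@.17 0.5919510474469541 sd 0.004307800566239922
 knob top 76 [0.4126 0.1437 0.1222] [0.4341 0.1704 0.1411]
scene mat z 4685 [0.5196 0.1827 0.0787] rect ((0.5120831727981567, 0.21947482228279114), (0.19304810464382172, 0.3974798619747162), 1.7139866352081299)
 bar 361 [-0.0314  0.4597] x@.17 0.4543643683123212 sd 0.005705875626912656
 bar 326 [-0.0324  0.5945] x@.17 0.5889507997997834 sd 0.003950346124957887
 knob top 122 [0.4096 0.1496 0.1221] [0.4327 0.1726 0.1408]
```

View pics/map.png

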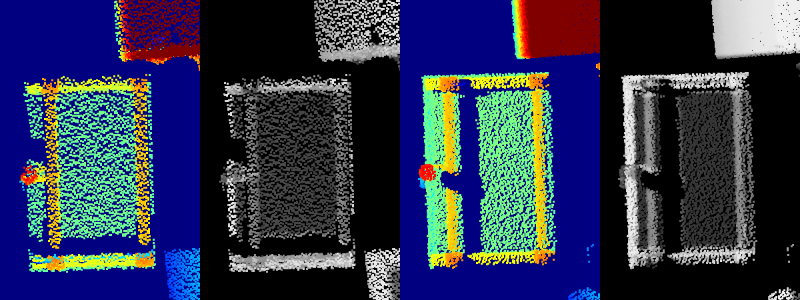

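```bash
python3 -m inch '[{"x":-0.7,"y":0.6,"yaw":-1},{"x":-0.7,"y":0.6,"yaw":-1},{"x":-0.7,"y":0.6,"yaw":-1},{"x":-0.7,"y":0.5,"yaw":-1},{"x":-0.7,"y":0.5,"yaw":-1}]'; python3 -m inch '[{"x":-0.8,"y":0.4,"yaw":-1},{"x":-0.8,"y":0.4,"yaw":-1},{"x":-0.8,"y":0.4,"yaw":-1},{"x":-0.8,"y":0.3,"yaw":-1},{"x":-0.8,"y":0.3,"yaw":-1}]'
```

```text
validation failed for argument at $[0]...
validation failed for argument at $[0]...
```

```bash
python3 -m inch '[{"x":-0.7,"y":0.6,"z":0,"yaw":-1},{"x":-0.7,"y":0.6,"z":0,"yaw":-1},{"x":-0.7,"y":0.6,"z":0,"yaw":-1},{"x":-0.7,"y":0.5,"z":0,"yaw":-1},{"x":-0.7,"y":0.5,"z":0,"yaw":-1}]'; python3 -m inch '[{"x":-0.8,"y":0.4,"z":0,"yaw":-1},{"x":-0.8,"y":0.4,"z":0,"yaw":-1},{"x":-0.8,"y":0.4,"z":0,"yaw":-1},{"x":-0.8,"y":0.3,"z":0,"yaw":-1},{"x":-0.8,"y":0.3,"z":0,"yaw":-1}]'
```

```text
time_s: 0.52
tcp_pos: [0.2267, -0.5515, 0.2321]
eef_rot: [179.5, 0.0, -144.6]
contact_force: [0.4, -0.4, 0.3]
gripper_width: 0.0878
time_s: 0.93
tcp_pos: [0.2688, -0.4438, 0.2303]
eef_rot: [179.3, 0.3, -123.6]
contact_force: [0.4, -0.6, 0.5]
gripper_width: 0.0874
```

```bash
python3 -m inch '[{"x":-1,"y":-0.3,"z":0,"yaw":-1},{"x":-1,"y":-0.3,"z":0,"yaw":-1},{"x":-1,"y":-0.4,"z":0,"yaw":-1},{"x":-1,"y":-0.5,"z":0,"yaw":-1},{"x":-1,"y":-0.6,"z":0,"yaw":-1}]'; python3 -m inch '[{"x":-1,"y":-0.7,"z":0,"yaw":-1},{"x":-1,"y":-0.8,"z":0,"yaw":-1},{"x":-0.8,"y":-0.8,"z":0,"yaw":-1},{"x":0,"y":-0.8,"z":0,"yaw":0},{"x":0,"y":0,"z":0,"yaw":0}]'
```

```text
time_s: 1.35
tcp_pos: [0.3696, -0.346, 0.2302]
eef_rot: [179.4, 0.6, -102.7]
contact_force: [1.4, 0.2, 0.1]
gripper_width: 0.0876
time_s: 1.77
tcp_pos: [0.4629, -0.2776, 0.2296]
eef_rot: [179.5, 0.8, -89.6]
contact_force: [0.6, -0.6, -0.4]
gripper_width: 0.0877
```

```bash
cat > w.py <<'E'
from h import *
np.set_printoptions(precision=4,suppress=True)
def look(name,zlo,zhi,save=None):
    c=r.camera_info(name);p,d=r.capture(name);P=cloud(name,d,c)
    if save: cv2.imwrite(save,p[:,:,::-1])
    m=(P[...,2]>zlo)&(P[...,2]<zhi)
    n,l,st,_=cv2.connectedComponentsWithStats(m.astype(np.uint8))
    for i in range(1,n):
        if st[i,4]>12:
            q=P[l==i][:,:2];a=q.min(0);b=q.max(0);print(name,st[i],"mid",(a+b)/2,"size",b-a,"col",np.median(p[l==i],0))
    return p,P
E
python3 -c "
from w import *
look('wrist',.108,.13,'pics/w1.png')
look('side',.108,.13)
print(r.get_state()['tcp_pos'])"
```

```text
wrist [148   0  47   2  56] mid [ 0.545  -0.4404] size [0.0347 0.0011] col [90. 93. 89.]
wrist [236  34  40  28 178] mid [ 0.4806 -0.4049] size [0.0284 0.0178] col [236. 238. 237.]
wrist [  93   71   37   37 1043] mid [ 0.596  -0.3765] size [0.026  0.0266] col [250. 145.  36.]
wrist [225 175  31  30 745] mid [ 0.4965 -0.2968] size [0.0265 0.0253] col [39. 39. 36.]
wrist [ 98 206  34  29 765] mid [ 0.6079 -0.2689] size [0.026  0.0258] col [34. 34. 32.]
wrist [283 310  28  15 315] mid [ 0.4447 -0.1691] size [0.0265 0.0127] col [62. 61. 58.]
side [310   0  10   4  27] mid [0.6011 1.3091] size [0.0395 0.0441] col [115. 115. 107.]
side [456   0  12  10  55] mid [1.2374 1.3204] size [0.0291 0.1807] col [190. 188. 182.]
side [495   0  65  11 334] mid [1.5367 1.3748] size [0.2484 0.1196] col [137. 138. 136.]
side [437   2   7   6  26] mid [1.1439 1.3   ] size [0.0274 0.0218] col [124.  125.5 118.5]
side [455  10  70  86 866] mid [1.2278 0.8412] size [0.0707 0.7558] col [136.  138.5 140. ]
side [ 293   48  153   78 1270] mid [0.7645 0.5098] size [0.4609 0.4992] col [144. 145. 144.]
side [506 
[... 929 characters left out ...]
e [0.0251 0.0995] col [155. 159. 160.]
side [ 378  176   76   42 2543] mid [ 0.8523 -0.0399] size [0.1534 0.1585] col [212. 210. 201.]
side [276 199  11  11  98] mid [ 0.5496 -0.1033] size [0.0229 0.0266] col [141.  86.  52.]
side [225 214  12  12 113] mid [ 0.445  -0.1648] size [0.0248 0.0285] col [86. 84. 80.]
side [299 254  13  13 132] mid [ 0.6087 -0.2703] size [0.024  0.0272] col [64. 61. 58.]
side [240 261  14  13 137] mid [ 0.4963 -0.2982] size [0.0259 0.0242] col [63. 61. 58.]
side [289 296  15  11 128] mid [ 0.5959 -0.3762] size [0.0255 0.0246] col [239.5 148.   76. ]
side [222 309  17  13 103] mid [ 0.4819 -0.4191] size [0.0284 0.0172] col [119. 119. 117.]
[ 0.4602 -0.278   0.2294]
```

View pics/w1.png

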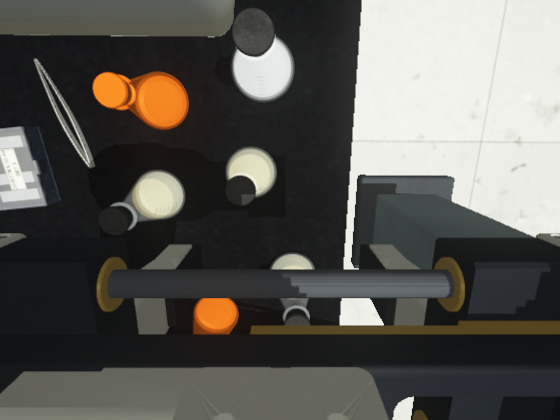

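```bash
python3 -m inch '[{"x":0.4,"y":-0.7,"z":0,"yaw":0},{"x":0.4,"y":-0.7,"z":0.3,"yaw":0},{"x":0,"y":0,"z":1,"yaw":0},{"x":0,"y":0,"z":0.8,"yaw":0},{"x":0,"y":0,"z":0,"yaw":0}]'
```

```text
time_s: 2.28
tcp_pos: [0.4924, -0.2998, 0.1758]
eef_rot: [179.6, 0.8, -90.0]
contact_force: [-0.7, -0.0, -0.5]
gripper_width: 0.0874
```

```bash
python3 -m inch '[{"x":-0.06,"y":-0.16,"z":0.5,"yaw":0},{"x":0,"y":0,"z":1,"yaw":0},{"x":0,"y":0,"z":1,"yaw":0},{"x":0,"y":0,"z":0.6,"yaw":0},{"x":0,"y":0,"z":0,"yaw":0}]'; python3 -m inch '[{"x":0,"y":0,"z":0,"yaw":0},{"x":0,"y":0,"z":0,"yaw":0},{"x":0,"y":0,"z":0,"yaw":0},{"x":0,"y":0,"z":0,"yaw":0}]' -1 20
```

```text
time_s: 2.7
tcp_pos: [0.4929, -0.3005, 0.1003]
eef_rot: [179.7, 0.7, -90.3]
contact_force: [-0.2, -0.1, 0.2]
gripper_width: 0.0877
time_s: 3.03
tcp_pos: [0.4931, -0.3022, 0.1049]
eef_rot: [179.8, 0.6, -90.4]
contact_force: [-0.3, -0.4, 0.4]
gripper_width: 0.0667
```

```bash
python3 -m inch '[{"x":-0.15,"y":-0.14,"z":0.4,"yaw":0},{"x":-0.05,"y":0,"z":0.1,"yaw":0},{"x":0,"y":0,"z":0.05,"yaw":0},{"x":0,"y":0,"z":0.05,"yaw":0},{"x":0,"y":0,"z":0.05,"yaw":0}]'; python3 -m inch '[{"x":0,"y":0,"z":0,"yaw":0},{"x":0,"y":0,"z":0,"yaw":0},{"x":0,"y":0,"z":0,"yaw":0},{"x":0,"y":0,"z":0,"yaw":0},{"x":0,"y":0,"z":0,"yaw":0}]'
```

```text
time_s: 3.45
tcp_pos: [0.4987, -0.2968, 0.0902]
eef_rot: [-179.9, 0.5, -90.4]
contact_force: [-0.0, 0.5, 1.0]
gripper_width: 0.0331
time_s: 3.87
tcp_pos: [0.4983, -0.2967, 0.0897]
eef_rot: [-180.0, 0.5, -90.4]
contact_force: [-1.6, -0.5, -0.4]
gripper_width: 0.0254
```

```bash
python3 -m inch '[{"x":0,"y":0,"z":-0.4,"yaw":0},{"x":0,"y":0,"z":-0.8,"yaw":0},{"x":0,"y":0,"z":-1,"yaw":0},{"x":0,"y":0,"z":-1,"yaw":0},{"x":0,"y":0,"z":-1,"yaw":0}]'; python3 -m inch '[{"x":-0.3,"y":0,"z":-1,"yaw":0},{"x":-0.7,"y":0,"z":-1,"yaw":0},{"x":-1,"y":0,"z":-0.3,"yaw":0},{"x":-1,"y":0,"z":0,"yaw":0},{"x":-1,"y":0,"z":0,"yaw":0}]'; python3 -m inch '[{"x":-1,"y":0,"z":0,"yaw":0},{"x":-1,"y":0,"z":0,"yaw":0},{"x":-1,"y":0,"z":0,"yaw":0},{"x":-1,"y":0,"z":0,"yaw":0},{"x":-1,"y":0,"z":0,"yaw":0}]'
```

```text
time_s: 4.28
tcp_pos: [0.4936, -0.2962, 0.1934]
eef_rot: [179.2, 0.8, -90.5]
contact_force: [-0.1, -0.8, -1.5]
gripper_width: 0.0252
time_s: 4.7
tcp_pos: [0.4962, -0.1986, 0.265]
eef_rot: [179.8, 0.6, -90.8]
contact_force: [0.5, 0.1, -1.5]
gripper_width: 0.0255
time_s: 5.12
tcp_pos: [0.4961, -0.0682, 0.2714]
eef_rot: [-179.9, 0.7, -90.9]
contact_force: [-0.0, 0.1, -1.6]
gripper_width: 0.0255
```

```bash
python3 -m inch '[{"x":-1,"y":-0.3,"z":0,"yaw":-0.3},{"x":-1,"y":-0.3,"z":0,"yaw":-0.3},{"x":-1,"y":-0.3,"z":0,"yaw":0},{"x":-1,"y":-0.3,"z":0,"yaw":0},{"x":-1,"y":-0.3,"z":0,"yaw":0}]';python3 -m inch '[{"x":-1,"y":-0.2,"z":0,"yaw":0},{"x":-1,"y":-0.2,"z":0,"yaw":0},{"x":-1,"y":0,"z":0,"yaw":0},{"x":-1,"y":0,"z":0,"yaw":0},{"x":-1,"y":0,"z":0,"yaw":0}]';python3 -m inch '[{"x":-0.6,"y":0,"z":0.2,"yaw":0},{"x":-0.2,"y":0,"z":0.2,"yaw":0},{"x":0,"y":0,"z":0,"yaw":0}]'; python3 -c "
from w import *
p,P=look('wrist',.2,.5,'pics/w2.png');np.savez('pics/w2.npz',p=p,P=P);print(r.get_state()['tcp_pos'])"
```

```text
time_s: 5.53
tcp_pos: [0.5293, 0.0633, 0.278]
eef_rot: [-179.7, 0.8, -88.4]
contact_force: [1.0, -0.9, -1.2]
gripper_width: 0.025
time_s: 5.95
tcp_pos: [0.535, 0.1945, 0.2832]
eef_rot: [-179.6, 0.9, -88.4]
contact_force: [0.9, -0.2, -1.7]
gripper_width: 0.025
time_s: 6.2
tcp_pos: [0.5337, 0.2196, 0.2738]
eef_rot: [-179.6, 0.9, -88.2]
contact_force: [0.7, -1.0, -2.1]
gripper_width: 0.0253
wrist [    0   188   560   232 92398] mid [0.5343 0.2141] size [0.1731 0.0764] col [47. 50. 51.]
[0.5338 0.219  0.2742]
```

View pics/w2.png

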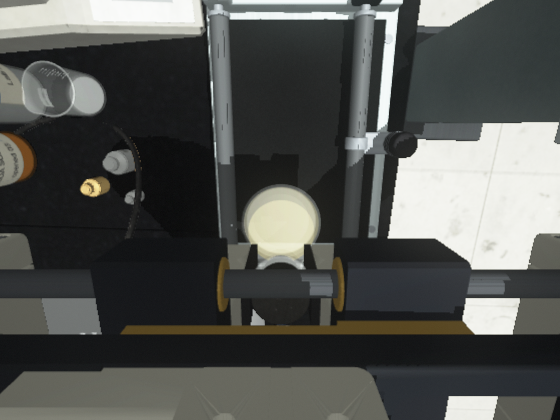

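Run:
```python
from w import *
z=np.load('pics/w2.npz');P=z['P'];v,u=np.indices(P.shape[:2])
def bar(u0,u1,v0,v1):
    B=P[v0:v1,u0:u1].reshape(-1,3);B=B[(B[:,2]>.095)&(B[:,2]<.116)]
    # per y-slice mid of x-extent
    ys=np.arange(B[:,1].min(),B[:,1].max(),.005);o=[]
    for y in ys:
        t=B[abs(B[:,1]-y)<.003,0]
        if len(t)>8:o.append((y,(t.min()+t.max())/2,np.ptp(t)))
    o=np.array(o);f=np.polyfit(o[:,0],o[:,1],1);print("bar",f,"x@.16",np.polyval(f,.16),"x@.1",np.polyval(f,.1),"w",np.median(o[:,2]),"zmax",np.percentile(B[:,2],98),o[[0,-1],0])
bar(205,245,40,230);bar(340,380,40,125);
K=P[125:165,380:425].reshape(-1,3);K=K[(K[:,2]>.13)&(K[:,2]<.15)];print("knob",(K.min(0)+K.max(0))/2,np.ptp(K,0))
M=P[60:170,260:330].reshape(-1,3);print("mat z",np.nanmedian(M[:,2]))
# end rail near -y
R=P[0:40,210:375].reshape(-1,3);R=R[(R[:,2]>.09)&(R[:,2]<.125)];print("rail y",np.percentile(R[:,1],[1,10,50,90]),"x",R[:,0].min(),R[:,0].max())
F=P[185:260,240:325].reshape(-1,3);F=F[(F[:,2]>.16)&(F[:,2]<.22)];print("flask base region x",np.percentile(F[:,0],[1,50,99]),"z",np.nanmin(F[:,2]))
```

```text
bar [-0.0308  0.5977] x@.16 0.5927637588375366 x@.1 0.5946146956051727 w 0.01704145714041244 zmax 0.10949186503588305 [0.0719 0.2569]
bar [-0.0307  0.4646] x@.16 0.45967284302559214 x@.1 0.46151331296655684 w 0.01675779311498632 zmax 0.10944933610339279 [0.0687 0.1437]
knob [0.4237 0.1602 0.1347] [0.0227 0.0231 0.0093]
mat z 0.07767421341154121
rail y [0.0362 0.0382 0.0462 0.0665] x 0.4525939044190066 0.605908680957189
flask base region x [0.5043 0.5338 0.5623] z 0.19042284539531826
```

```bash
python3 -m inch '[{"x":-0.45,"y":-0.31,"z":0,"yaw":0},{"x":-0.4,"y":-0.31,"z":0.2,"yaw":0},{"x":0,"y":0,"z":0.6,"yaw":0},{"x":0,"y":0,"z":0.8,"yaw":0},{"x":0,"y":0,"z":0.5,"yaw":0}]'; python3 -m inch '[{"x":0,"y":0,"z":0.3,"yaw":0},{"x":0,"y":0,"z":0,"yaw":0}]'
```

```text
time_s: 6.67
tcp_pos: [0.5533, 0.2405, 0.2246]
eef_rot: [-179.3, 1.1, -88.4]
contact_force: [0.0, 0.4, -2.0]
gripper_width: 0.0254
time_s: 6.83
tcp_pos: [0.5532, 0.2391, 0.2133]
eef_rot: [-179.5, 1.0, -88.5]
contact_force: [-0.9, 0.6, -2.0]
gripper_width: 0.0258
```

```bash
python3 -m inch '[{"x":-0.05,"y":0.16,"z":0.5,"yaw":0},{"x":0,"y":0.02,"z":0.7,"yaw":0},{"x":0,"y":0,"z":0.3,"yaw":0},{"x":0,"y":0,"z":0.1,"yaw":0}]'
```

```text
time_s: 7.17
tcp_pos: [0.5516, 0.2403, 0.1745]
eef_rot: [-179.3, 1.0, -88.6]
contact_force: [0.1, 0.4, -1.7]
gripper_width: 0.0252
```

```bash
python3 -m inch '[{"x":-0.03,"y":0.1,"z":0.12,"yaw":0},{"x":0,"y":0,"z":0.1,"yaw":0},{"x":0,"y":0,"z":0,"yaw":0}]';python3 -m inch '[{"x":0,"y":0,"z":0.06,"yaw":0},{"x":0,"y":0,"z":0.04,"yaw":0}]'
```

```text
time_s: 7.42
tcp_pos: [0.5501, 0.2411, 0.17]
eef_rot: [-179.2, 1.0, -88.6]
contact_force: [-1.0, 0.9, -1.9]
gripper_width: 0.0255
time_s: 7.58
tcp_pos: [0.5508, 0.2416, 0.1688]
eef_rot: [-179.1, 1.1, -88.6]
contact_force: [0.5, -0.7, -3.1]
gripper_width: 0.0253
```

```bash
python3 -m inch '[{"x":0,"y":0,"z":0.08,"yaw":0},{"x":0,"y":0,"z":0.04,"yaw":0}]'; python3 -m inch '[{"x":0,"y":0,"z":0,"yaw":0},{"x":0,"y":0,"z":0,"yaw":0},{"x":0,"y":0,"z":0,"yaw":0},{"x":0,"y":0,"z":0,"yaw":0}]' 0.4
```

```text
time_s: 7.75
tcp_pos: [0.552, 0.2425, 0.1676]
eef_rot: [-178.9, 1.2, -88.6]
contact_force: [-1.6, -0.2, 5.0]
gripper_width: 0.0249
time_s: 8.08
tcp_pos: [0.5524, 0.2427, 0.1683]
eef_rot: [-178.9, 1.2, -88.5]
contact_force: [0.6, 0.4, 0.6]
gripper_width: 0.0469
```

```bash
python3 -m inch '[{"x":0,"y":0,"z":-0.5,"yaw":0},{"x":0,"y":0,"z":-1,"yaw":0},{"x":0,"y":0,"z":-1,"yaw":0},{"x":0.6,"y":0.1,"z":-0.3,"yaw":0},{"x":1,"y":0.3,"z":0,"yaw":0}]' 1; python3 -m inch '[{"x":1,"y":0.3,"z":0,"yaw":0},{"x":1,"y":0.3,"z":0,"yaw":0},{"x":1,"y":0.3,"z":0,"yaw":0},{"x":1,"y":0.3,"z":0,"yaw":0},{"x":1,"y":0.3,"z":0,"yaw":0}]'; python3 -m inch '[{"x":1,"y":0.3,"z":0,"yaw":0},{"x":1,"y":0.3,"z":0,"yaw":0},{"x":1,"y":0.3,"z":0,"yaw":0},{"x":1,"y":0.3,"z":0,"yaw":0},{"x":1,"y":0.3,"z":0,"yaw":0}]'
```

```text
time_s: 8.5
tcp_pos: [0.542, 0.202, 0.2375]
eef_rot: [-179.1, 1.0, -88.4]
contact_force: [1.5, -1.4, -0.1]
gripper_width: 0.0798
time_s: 8.92
tcp_pos: [0.5058, 0.0707, 0.2347]
eef_rot: [-179.0, 1.1, -88.2]
contact_force: [-0.3, -0.3, -0.2]
gripper_width: 0.0878
time_s: 9.33
tcp_pos: [0.4677, -0.0626, 0.2309]
eef_rot: [-178.9, 1.2, -88.2]
contact_force: [1.1, 0.8, -0.1]
gripper_width: 0.0876
```

```bash
python3 -c "
from w import *
look('side',.185,.2)" | grep -E "0\.5[0-9]+ +0\.2"
```

```text
side [287  96  10   9  56] mid [0.5521 0.2398] size [0.0245 0.0261] col [84.  85.5 82. ]
```

```bash
python3 -m inch '[{"x":1,"y":0.3,"z":0,"yaw":0},{"x":1,"y":0.3,"z":0,"yaw":0},{"x":1,"y":0.15,"z":0.2,"yaw":0},{"x":0.45,"y":0,"z":0.6,"yaw":0},{"x":0,"y":0,"z":0.6,"yaw":0}]'; python3 -m inch '[{"x":0,"y":0,"z":0.3,"yaw":0},{"x":0,"y":0,"z":0,"yaw":0}]'
```

```text
time_s: 9.8
tcp_pos: [0.4489, -0.158, 0.1955]
eef_rot: [-178.6, 1.1, -88.3]
contact_force: [0.5, 0.5, 0.0]
gripper_width: 0.0876
time_s: 9.97
tcp_pos: [0.4467, -0.1591, 0.185]
eef_rot: [-178.8, 1.1, -88.5]
contact_force: [0.3, 0.0, 0.4]
gripper_width: 0.0877
```

```bash
python3 -m inch '[{"x":0.2,"y":0.05,"z":0.6,"yaw":0},{"x":0.03,"y":0,"z":1,"yaw":0},{"x":0,"y":0,"z":1,"yaw":0},{"x":0,"y":0,"z":0.7,"yaw":0},{"x":0,"y":0,"z":0.2,"yaw":0}]' 0.25; python3 -m inch '[{"x":0,"y":0,"z":0.1,"yaw":0},{"x":0,"y":0,"z":0,"yaw":0}]'
```

```text
time_s: 10.38
tcp_pos: [0.4506, -0.1623, 0.0989]
eef_rot: [-178.4, 1.1, -88.3]
contact_force: [0.3, 0.9, -0.1]
gripper_width: 0.0599
time_s: 10.55
tcp_pos: [0.4506, -0.1617, 0.0962]
eef_rot: [-178.5, 1.1, -88.2]
contact_force: [0.1, 0.5, -0.4]
gripper_width: 0.0555
```

```bash
python3 -m inch '[{"x":0.09,"y":0.2,"z":0.15,"yaw":0},{"x":0.02,"y":0.03,"z":0.05,"yaw":0},{"x":0,"y":0,"z":0,"yaw":0}]' -1 20; python3 -m inch '[{"x":0,"y":0,"z":0.02,"yaw":0},{"x":0,"y":0,"z":0.02,"yaw":0},{"x":0,"y":0,"z":0,"yaw":0},{"x":0,"y":0,"z":0,"yaw":0}]'
```

```text
time_s: 10.8
tcp_pos: [0.4466, -0.1644, 0.0933]
eef_rot: [-178.2, 1.0, -88.1]
contact_force: [-0.6, 0.1, -0.3]
gripper_width: 0.0401
time_s: 11.13
tcp_pos: [0.4473, -0.1646, 0.094]
eef_rot: [-178.1, 1.0, -88.2]
contact_force: [-0.1, 0.3, -1.0]
gripper_width: 0.0256
```

```bash
python3 -m inch '[{"x":0,"y":0,"z":-0.3,"yaw":0},{"x":0,"y":0,"z":-0.7,"yaw":0},{"x":0,"y":0,"z":-1,"yaw":0},{"x":0,"y":0,"z":-1,"yaw":0},{"x":0,"y":0,"z":-1,"yaw":0}]'; python3 -m inch '[{"x":0,"y":0,"z":-1,"yaw":0},{"x":-0.3,"y":0,"z":-1,"yaw":0},{"x":-0.7,"y":-0.3,"z":-0.5,"yaw":0},{"x":-1,"y":-0.4,"z":0,"yaw":0},{"x":-1,"y":-0.4,"z":0,"yaw":0}]'; python3 -m inch '[{"x":-1,"y":-0.4,"z":0,"yaw":0},{"x":-1,"y":-0.4,"z":0,"yaw":0},{"x":-1,"y":-0.4,"z":0,"yaw":0},{"x":-1,"y":-0.4,"z":0,"yaw":0},{"x":-1,"y":-0.4,"z":0,"yaw":0}]'
```

```text
time_s: 11.55
tcp_pos: [0.4393, -0.1663, 0.1933]
eef_rot: [-178.9, 1.1, -88.3]
contact_force: [1.0, 0.2, -1.2]
gripper_width: 0.0257
time_s: 11.97
tcp_pos: [0.4632, -0.0934, 0.2706]
eef_rot: [-178.3, 1.0, -88.6]
contact_force: [-0.1, -0.5, -1.7]
gripper_width: 0.0257
time_s: 12.38
tcp_pos: [0.5102, 0.0383, 0.2797]
eef_rot: [-178.0, 1.1, -88.7]
contact_force: [-0.3, -0.4, -1.4]
gripper_width: 0.0254
```

```bash
python3 -m inch '[{"x":-1,"y":-0.35,"z":0,"yaw":0},{"x":-1,"y":-0.35,"z":0,"yaw":0},{"x":-1,"y":-0.3,"z":0.1,"yaw":0},{"x":-0.8,"y":-0.2,"z":0.3,"yaw":0},{"x":-0.3,"y":-0.1,"z":0.5,"yaw":0}]'; python3 -m inch '[{"x":0,"y":0,"z":0.6,"yaw":0},{"x":0,"y":0,"z":0.6,"yaw":0},{"x":0,"y":0,"z":0.2,"yaw":0},{"x":0,"y":0,"z":0,"yaw":0}]'
```

```text
time_s: 12.8
tcp_pos: [0.5431, 0.1504, 0.2651]
eef_rot: [-177.7, 1.3, -88.5]
contact_force: [0.8, -0.3, -1.2]
gripper_width: 0.0253
time_s: 13.13
tcp_pos: [0.5429, 0.1526, 0.226]
eef_rot: [-178.0, 1.2, -88.3]
contact_force: [0.4, -0.5, -1.3]
gripper_width: 0.0257
```

```bash
python3 -m inch '[{"x":-0.45,"y":-0.3,"z":0,"yaw":0},{"x":0,"y":0,"z":0.6,"yaw":0},{"x":0,"y":0,"z":0.7,"yaw":0},{"x":0,"y":0,"z":0.4,"yaw":0},{"x":0,"y":0,"z":0,"yaw":0}]'
```

```text
time_s: 13.55
tcp_pos: [0.5542, 0.1652, 0.1871]
eef_rot: [-177.7, 1.3, -88.4]
contact_force: [-0.4, -0.2, -1.6]
gripper_width: 0.0252
```

```bash
python3 -m inch '[{"x":0,"y":0.12,"z":0.3,"yaw":0},{"x":0,"y":0,"z":0.18,"yaw":0},{"x":0,"y":0,"z":0.08,"yaw":0},{"x":0,"y":0,"z":0.02,"yaw":0}]'; python3 -m inch '[{"x":0,"y":0.02,"z":0.06,"yaw":0},{"x":0,"y":0,"z":0.06,"yaw":0}]'
```

```text
time_s: 13.88
tcp_pos: [0.5528, 0.1655, 0.1739]
eef_rot: [-177.6, 1.3, -88.4]
contact_force: [0.1, 0.1, -1.5]
gripper_width: 0.0253
time_s: 14.05
tcp_pos: [0.5529, 0.1658, 0.1717]
eef_rot: [-177.5, 1.3, -88.4]
contact_force: [-0.1, 0.3, -0.7]
gripper_width: 0.0256
```

```bash
python3 -m inch '[{"x":0,"y":0,"z":0.06,"yaw":0},{"x":0,"y":0,"z":0.04,"yaw":0}]'; python3 -m inch '[{"x":0,"y":0,"z":0,"yaw":0},{"x":0,"y":0,"z":0,"yaw":0},{"x":0,"y":0,"z":0,"yaw":0},{"x":0,"y":0,"z":0,"yaw":0}]' 0.4
```

```text
time_s: 14.22
tcp_pos: [0.5543, 0.1666, 0.1714]
eef_rot: [-177.3, 1.4, -88.4]
contact_force: [-3.0, -0.3, 6.0]
gripper_width: 0.0254
time_s: 14.55
tcp_pos: [0.5552, 0.1671, 0.1728]
eef_rot: [-177.1, 1.5, -88.4]
contact_force: [1.3, 0.5, 0.0]
gripper_width: 0.0468
```

```bash
python3 -m inch '[{"x":0,"y":0,"z":-0.5,"yaw":0},{"x":0,"y":0,"z":-1,"yaw":0},{"x":0,"y":0,"z":-1,"yaw":0},{"x":0.6,"y":0,"z":-0.3,"yaw":0},{"x":1,"y":-0.1,"z":0,"yaw":0}]' 1; python3 -m inch '[{"x":1,"y":-0.15,"z":0,"yaw":0},{"x":1,"y":-0.15,"z":0,"yaw":0},{"x":1,"y":-0.15,"z":0,"yaw":0},{"x":1,"y":-0.15,"z":0,"yaw":0},{"x":1,"y":-0.15,"z":0,"yaw":0}]'; python3 -m inch '[{"x":1,"y":-0.15,"z":0,"yaw":0},{"x":1,"y":-0.15,"z":0,"yaw":0},{"x":1,"y":-0.15,"z":0,"yaw":0},{"x":1,"y":-0.15,"z":0,"yaw":0},{"x":1,"y":-0.15,"z":0,"yaw":0}]'; python3 -c "
from w import *
look('side',.185,.2)" | grep -E "0\.5[0-9]+ +0\.[12]"
```

```text
time_s: 14.97
tcp_pos: [0.5548, 0.1264, 0.2429]
eef_rot: [-177.3, 1.4, -88.2]
contact_force: [0.6, -0.7, -0.3]
gripper_width: 0.0799
time_s: 15.38
tcp_pos: [0.5782, -0.003, 0.2423]
eef_rot: [-177.0, 1.5, -87.9]
contact_force: [-0.2, 0.3, -0.1]
gripper_width: 0.0873
time_s: 15.8
tcp_pos: [0.6009, -0.1354, 0.2392]
eef_rot: [-177.0, 1.5, -87.9]
contact_force: [-0.7, 1.0, -0.9]
gripper_width: 0.0878
side [286 110  10   9  72] mid [0.5535 0.1665] size [0.0235 0.0252] col [77.  77.5 75.5]
```

```bash
python3 -m inch '[{"x":1,"y":-0.1,"z":0,"yaw":0},{"x":1,"y":-0.1,"z":0,"yaw":0},{"x":1,"y":0,"z":0,"yaw":0},{"x":1,"y":0,"z":0.2,"yaw":0},{"x":0.7,"y":0,"z":0.5,"yaw":0}]'; python3 -m inch '[{"x":0.1,"y":0,"z":0.6,"yaw":0},{"x":0,"y":0,"z":0.3,"yaw":0},{"x":0,"y":0,"z":0,"yaw":0}]'; python3 -c "
from w import *
look('side',.185,.2)
look('side',.108,.13)" | grep -E "0\.[56][0-9]+ +-?0\.[12]"
```

```text
time_s: 16.27
tcp_pos: [0.6118, -0.2624, 0.2193]
eef_rot: [-176.9, 1.4, -88.0]
contact_force: [1.5, 0.7, -0.5]
gripper_width: 0.0874
time_s: 16.52
tcp_pos: [0.6109, -0.2694, 0.192]
eef_rot: [-177.1, 1.4, -88.3]
contact_force: [0.1, 0.1, -0.7]
gripper_width: 0.088
side [276 228   9  10  53] mid [ 0.5584 -0.2769] size [0.015  0.0153] col [133. 131. 117.]
side [332 231   9   9  53] mid [ 0.6618 -0.277 ] size [0.0159 0.0094] col [135. 135. 125.]
side [299 254  13  14 133] mid [ 0.6086 -0.2706] size [0.024  0.0262] col [83. 81. 76.]
```

```bash
python3 -m inch '[{"x":0.1,"y":0.1,"z":0.6,"yaw":0},{"x":0.05,"y":0.05,"z":1,"yaw":0},{"x":0.05,"y":0.02,"z":1,"yaw":0},{"x":0.05,"y":0.02,"z":0.8,"yaw":0},{"x":0,"y":0,"z":0.3,"yaw":0}]' 0.25; python3 -m inch '[{"x":0,"y":0,"z":0.15,"yaw":0},{"x":0,"y":0,"z":0,"yaw":0}]'
```

```text
time_s: 17.03
tcp_pos: [0.618, -0.271, 0.1083]
eef_rot: [-176.1, 1.1, -87.9]
contact_force: [0.4, -0.1, -0.6]
gripper_width: 0.0599
time_s: 17.2
tcp_pos: [0.6185, -0.2696, 0.1045]
eef_rot: [-176.2, 1.1, -87.8]
contact_force: [0.5, -0.1, -0.7]
gripper_width: 0.0555
```

```bash
python3 -m inch '[{"x":0,"y":0.38,"z":0,"yaw":0},{"x":0,"y":0.05,"z":0.3,"yaw":0},{"x":0,"y":0,"z":0.2,"yaw":0}]'; python3 -m inch '[{"x":0.03,"y":0.03,"z":0.1,"yaw":0},{"x":0,"y":0,"z":0,"yaw":0},{"x":0,"y":0,"z":0,"yaw":0}]' -1 20; python3 -m inch '[{"x":0,"y":0,"z":0.02,"yaw":0},{"x":0,"y":0,"z":0.02,"yaw":0},{"x":0,"y":0,"z":0,"yaw":0},{"x":0,"y":0,"z":0,"yaw":0}]'
```

```text
time_s: 17.45
tcp_pos: [0.6104, -0.2696, 0.0955]
eef_rot: [-175.8, 1.0, -87.7]
contact_force: [-0.4, 0.8, 0.4]
gripper_width: 0.055
time_s: 17.7
tcp_pos: [0.6097, -0.2705, 0.0932]
eef_rot: [-175.8, 0.9, -87.7]
contact_force: [-0.9, 0.7, 0.5]
gripper_width: 0.0399
time_s: 18.03
tcp_pos: [0.6095, -0.2709, 0.0927]
eef_rot: [-175.8, 0.9, -87.7]
contact_force: [-1.3, 0.0, 1.8]
gripper_width: 0.026
```

```bash
python3 -m inch '[{"x":0,"y":0,"z":-0.3,"yaw":0},{"x":0,"y":0,"z":-0.7,"yaw":0},{"x":0,"y":0,"z":-1,"yaw":0},{"x":0,"y":0,"z":-1,"yaw":0},{"x":0,"y":0,"z":-1,"yaw":0}]'; python3 -m inch '[{"x":0,"y":0,"z":-1,"yaw":0},{"x":-0.3,"y":0,"z":-1,"yaw":0},{"x":-0.7,"y":0.2,"z":-0.5,"yaw":0},{"x":-1,"y":0.2,"z":0,"yaw":0},{"x":-1,"y":0.2,"z":0,"yaw":0}]'; python3 -m inch '[{"x":-1,"y":0.2,"z":0,"yaw":0},{"x":-1,"y":0.2,"z":0,"yaw":0},{"x":-1,"y":0.1,"z":0,"yaw":0},{"x":-1,"y":0.1,"z":0,"yaw":0},{"x":-1,"y":0.1,"z":0,"yaw":0}]'
```

```text
time_s: 18.45
tcp_pos: [0.5984, -0.2714, 0.1887]
eef_rot: [-176.6, 1.2, -87.8]
contact_force: [-0.1, -0.2, -0.7]
gripper_width: 0.0256
time_s: 18.87
tcp_pos: [0.5786, -0.2012, 0.2631]
eef_rot: [-176.0, 1.0, -88.0]
contact_force: [1.4, 1.3, -2.5]
gripper_width: 0.0259
time_s: 19.28
tcp_pos: [0.5549, -0.0718, 0.268]
eef_rot: [-175.6, 1.1, -88.2]
contact_force: [0.7, 0.5, -0.8]
gripper_width: 0.026
```

```bash
python3 -m inch '[{"x":-1,"y":0,"z":0,"yaw":0},{"x":-1,"y":0,"z":0,"yaw":0},{"x":-1,"y":0,"z":0,"yaw":0},{"x":-1,"y":0,"z":0,"yaw":0},{"x":-0.8,"y":0,"z":0.2,"yaw":0}]'; python3 -m inch '[{"x":-0.3,"y":0,"z":0.5,"yaw":0},{"x":0,"y":0,"z":0.6,"yaw":0},{"x":0,"y":0,"z":0.5,"yaw":0},{"x":0,"y":0,"z":0,"yaw":0}]'
```

```text
time_s: 19.7
tcp_pos: [0.5496, 0.055, 0.2695]
eef_rot: [-175.3, 1.3, -88.2]
contact_force: [0.8, -0.1, -0.9]
gripper_width: 0.026
time_s: 20.03
tcp_pos: [0.5524, 0.0698, 0.2307]
eef_rot: [-175.1, 1.4, -87.8]
contact_force: [0.1, -1.0, -1.7]
gripper_width: 0.0257
```

```bash
python3 -m inch '[{"x":-0.35,"y":0,"z":0.1,"yaw":0},{"x":-0.25,"y":0,"z":0.5,"yaw":0},{"x":0,"y":0,"z":0.6,"yaw":0},{"x":0,"y":0,"z":0.3,"yaw":0},{"x":0,"y":0,"z":0,"yaw":0}]'
```

```text
time_s: 20.45
tcp_pos: [0.5564, 0.0877, 0.1967]
eef_rot: [-174.8, 1.5, -87.9]
contact_force: [-0.6, -0.5, -1.1]
gripper_width: 0.0259
```

```bash
python3 -m inch '[{"x":0.05,"y":0.08,"z":0.5,"yaw":0},{"x":0,"y":0.03,"z":0.3,"yaw":0},{"x":0,"y":0,"z":0.1,"yaw":0},{"x":0,"y":0,"z":0.05,"yaw":0}]'; python3 -m inch '[{"x":0,"y":0.02,"z":0.06,"yaw":0},{"x":0,"y":0,"z":0.04,"yaw":0}]'
```

```text
time_s: 20.78
tcp_pos: [0.5558, 0.0867, 0.1759]
eef_rot: [-174.8, 1.5, -87.9]
contact_force: [-1.4, 0.7, -1.5]
gripper_width: 0.0258
time_s: 20.95
tcp_pos: [0.5562, 0.0869, 0.1744]
eef_rot: [-174.7, 1.5, -87.9]
contact_force: [-1.1, -0.0, -0.1]
gripper_width: 0.0258
```

```bash
python3 -m inch '[{"x":-0.12,"y":0,"z":0.06,"yaw":0},{"x":0,"y":0.03,"z":0.05,"yaw":0}]'; python3 -m inch '[{"x":0,"y":0,"z":0.06,"yaw":0},{"x":0,"y":0,"z":0.04,"yaw":0}]'
```

```text
time_s: 21.12
tcp_pos: [0.5562, 0.0901, 0.1724]
eef_rot: [-174.6, 1.6, -87.9]
contact_force: [-0.8, -0.5, -1.4]
gripper_width: 0.0258
time_s: 21.28
tcp_pos: [0.5573, 0.0907, 0.1708]
eef_rot: [-174.5, 1.6, -87.9]
contact_force: [-2.5, -0.2, 4.7]
gripper_width: 0.0259
```

```bash
python3 -m inch '[{"x":0,"y":0,"z":0,"yaw":0},{"x":0,"y":0,"z":0,"yaw":0},{"x":0,"y":0,"z":0,"yaw":0},{"x":0,"y":0,"z":0,"yaw":0}]' 0.4;  python3 -m inch '[{"x":0,"y":0,"z":-0.5,"yaw":0},{"x":0,"y":0,"z":-1,"yaw":0},{"x":0,"y":0,"z":-1,"yaw":0},{"x":0,"y":0,"z":-1,"yaw":0},{"x":0,"y":0,"z":-1,"yaw":0}]' 1;  python3 -m inch '[{"x":0,"y":0.8,"z":0,"yaw":0.5},{"x":0,"y":0.8,"z":0,"yaw":1},{"x":0,"y":0.8,"z":0,"yaw":1},{"x":0,"y":0.8,"z":0,"yaw":1},{"x":0,"y":0.6,"z":0,"yaw":1}]'
```

```text
time_s: 21.62
tcp_pos: [0.5591, 0.0915, 0.172]
eef_rot: [-174.3, 1.7, -87.8]
contact_force: [0.2, 0.9, 0.2]
gripper_width: 0.0474
time_s: 22.03
tcp_pos: [0.5452, 0.0866, 0.2814]
eef_rot: [-174.9, 1.4, -87.9]
contact_force: [0.5, -0.2, 0.2]
gripper_width: 0.0803
time_s: 22.45
tcp_pos: [0.4536, 0.0941, 0.28]
eef_rot: [-175.0, 3.4, -106.6]
contact_force: [0.6, 0.1, 1.0]
gripper_width: 0.0873
```

```bash
python3 -m inch '[{"x":-0.1,"y":0.3,"z":0,"yaw":1},{"x":-0.1,"y":0.3,"z":0,"yaw":1},{"x":-0.1,"y":0.3,"z":0,"yaw":1},{"x":-0.1,"y":0.3,"z":0,"yaw":1},{"x":-0.1,"y":0.3,"z":0,"yaw":1}]';  python3 -m inch '[{"x":0,"y":0.3,"z":0.2,"yaw":1},{"x":0,"y":0.3,"z":0.2,"yaw":1},{"x":0,"y":0.3,"z":0.2,"yaw":1},{"x":0,"y":0.2,"z":0.2,"yaw":1},{"x":0,"y":0,"z":0,"yaw":1}]';  python3 -m inch '[{"x":0,"y":0,"z":0.2,"yaw":1},{"x":0,"y":0,"z":0.2,"yaw":1},{"x":0,"y":0,"z":0,"yaw":1},{"x":0,"y":0,"z":0,"yaw":1},{"x":0,"y":0,"z":0,"yaw":1}]'
```

```text
time_s: 22.87
tcp_pos: [0.4216, 0.1214, 0.2794]
eef_rot: [-176.6, 5.3, -127.6]
contact_force: [-0.2, -0.1, 0.3]
gripper_width: 0.0875
time_s: 23.28
tcp_pos: [0.4026, 0.143, 0.2587]
eef_rot: [-178.8, 6.4, -148.7]
contact_force: [-1.4, -0.3, 0.5]
gripper_width: 0.0879
time_s: 23.7
tcp_pos: [0.4035, 0.1441, 0.2489]
eef_rot: [178.7, 6.5, -169.8]
contact_force: [0.4, -0.4, -0.1]
gripper_width: 0.0877
```

```bash
python3 -m inch '[{"x":0,"y":0.3,"z":0,"yaw":1},{"x":0,"y":0.25,"z":0,"yaw":1},{"x":0,"y":0,"z":0.3,"yaw":0},{"x":0,"y":0,"z":0,"yaw":0}]'
python3 - <<'E'
from w import *
p,P=look('side',.185,.2)
cv2.imwrite('pics/s3.png',cv2.resize(p[60:210,200:350,::-1],None,fx=4,fy=4,interpolation=cv2.INTER_CUBIC))
E
```

```text
time_s: 24.03
tcp_pos: [0.4024, 0.1584, 0.2418]
eef_rot: [177.7, 6.4, -178.3]
contact_force: [0.1, -0.5, -0.7]
gripper_width: 0.0876
side [301  27   4  12  27] mid [0.5635 0.7261] size [0.0105 0.0863] col [178. 170. 147.]
side [300  41 152  49 850] mid [0.7772 0.4861] size [0.4347 0.3101] col [147. 147. 146.]
side [548  74  10  12  38] mid [1.2967 0.4402] size [0.0167 0.046 ] col [64.5 64.  64. ]
side [287  96  10   8  65] mid [0.5521 0.2421] size [0.0244 0.0299] col [86. 86. 84.]
side [286 110  10   8  73] mid [0.5535 0.1665] size [0.0235 0.0298] col [82. 81. 80.]
side [286 125  11   9  81] mid [0.5588 0.0892] size [0.0248 0.0309] col [87. 87. 85.]
side [  0 127  98  40 457] mid [-0.0133 -0.0444] size [0.2577 0.1371] col [63. 61. 58.]
side [265 306  37  23 498] mid [ 0.5761 -0.4675] size [0.0545 0.0443] col [218. 222. 219.]
```

View pics/s3.png

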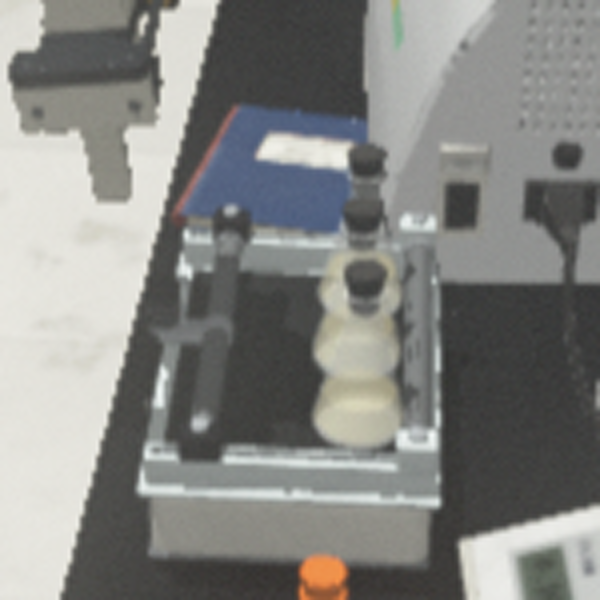

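The crop shows all three flasks upright in a row: stoppers at (366,157), (362,215) and (365,280) in the crop, with gaps of about 14 and 16 mm. The clamp bar is still open in front of them. Next I'll grasp the knob.

```bash
python3 -m inch '[{"x":-0.3,"y":0.06,"z":0.5,"yaw":0},{"x":0,"y":0,"z":0.8,"yaw":0},{"x":0,"y":0,"z":0.8,"yaw":0},{"x":0,"y":0,"z":0.2,"yaw":0},{"x":0,"y":0,"z":0,"yaw":0}]'
```

```text
time_s: 24.5
tcp_pos: [0.4181, 0.1624, 0.1859]
eef_rot: [177.6, 6.6, -177.8]
contact_force: [-0.9, -0.2, 0.5]
gripper_width: 0.0881
```

```bash
python3 -m inch '[{"x":0.05,"y":-0.07,"z":0.7,"yaw":0},{"x":0,"y":0,"z":0.8,"yaw":0},{"x":0,"y":0,"z":0.6,"yaw":0},{"x":0,"y":0,"z":0.2,"yaw":0},{"x":0,"y":0,"z":0,"yaw":0}]' 0.25
```

```text
time_s: 24.92
tcp_pos: [0.4258, 0.1642, 0.1316]
eef_rot: [177.5, 6.9, -177.5]
contact_force: [-1.0, -0.5, 0.1]
gripper_width: 0.0602
```

```bash
python3 -m inch '[{"x":0.1,"y":-0.14,"z":0.3,"yaw":0},{"x":0,"y":0,"z":0.1,"yaw":0},{"x":0,"y":0,"z":0,"yaw":0}]' -1 15; python3 -m inch '[{"x":0,"y":0,"z":0,"yaw":0},{"x":0,"y":0,"z":0,"yaw":0},{"x":0,"y":0,"z":0,"yaw":0},{"x":0,"y":0,"z":0,"yaw":0}]'
```

```text
time_s: 25.17
tcp_pos: [0.4257, 0.1618, 0.1231]
eef_rot: [177.4, 7.1, -177.4]
contact_force: [-0.5, 1.0, 0.5]
gripper_width: 0.0406
time_s: 25.5
tcp_pos: [0.4258, 0.1614, 0.1242]
eef_rot: [177.4, 7.1, -177.4]
contact_force: [2.9, 1.7, -8.1]
gripper_width: 0.0242
```

```bash
python3 -m inch '[{"x":-0.3,"y":0,"z":0.04,"yaw":0},{"x":-0.3,"y":0,"z":0.04,"yaw":0},{"x":-0.3,"y":0,"z":0.04,"yaw":0},{"x":-0.3,"y":0,"z":0.04,"yaw":0}]'
```

```text
time_s: 25.83
tcp_pos: [0.4555, 0.1623, 0.1241]
eef_rot: [177.4, 7.0, -177.3]
contact_force: [-3.5, 0.0, 3.3]
gripper_width: 0.0239
```

```bash
python3 -m inch '[{"x":-0.25,"y":0,"z":0.03,"yaw":0},{"x":-0.25,"y":0,"z":0.03,"yaw":0},{"x":-0.15,"y":0,"z":0.02,"yaw":0}]'; python3 -m inch '[{"x":-0.08,"y":0,"z":0.01,"yaw":0},{"x":-0.06,"y":0,"z":0.01,"yaw":0}]'; python3 -m inch '[{"x":-0.06,"y":0,"z":0.01,"yaw":0},{"x":-0.06,"y":0,"z":0.01,"yaw":0}]'
```

```text
time_s: 26.08
tcp_pos: [0.4746, 0.1629, 0.124]
eef_rot: [177.5, 7.0, -177.3]
contact_force: [-3.8, -2.1, 4.6]
gripper_width: 0.0237
time_s: 26.25
tcp_pos: [0.4796, 0.163, 0.1241]
eef_rot: [177.5, 7.0, -177.4]
contact_force: [-3.2, -0.9, 4.7]
gripper_width: 0.024
time_s: 26.42
tcp_pos: [0.4831, 0.1632, 0.1241]
eef_rot: [177.5, 7.0, -177.4]
contact_force: [-3.1, -1.6, 3.6]
gripper_width: 0.0237
```

```bash
for i in 1; do python3 -m inch '[{"x":-0.04,"y":0,"z":0.01,"yaw":0}]'; python3 -m inch '[{"x":-0.04,"y":0,"z":0.01,"yaw":0}]'; done
python3 - <<'E'
from w import *
c,P=look('side',.188,.2)
B=P[100:200,240:300].reshape(-1,3);B=B[(abs(B[:,2]-.106)<.004)&(B[:,0]<.56)]
print(np.histogram(B[:,0],np.arange(.46,.56,.005)),r.get_state()['contact_force'])
cv2.imwrite('pics/s4.png',cv2.resize(c[60:210,200:350,::-1],None,fx=4,fy=4,interpolation=cv2.INTER_CUBIC))
E
```

```text
time_s: 26.5
tcp_pos: [0.4842, 0.1632, 0.124]
eef_rot: [177.5, 7.0, -177.4]
contact_force: [-5.1, -1.7, 4.9]
gripper_width: 0.0237
time_s: 26.58
tcp_pos: [0.4852, 0.1632, 0.124]
eef_rot: [177.5, 7.0, -177.4]
contact_force: [-4.6, -0.4, 5.3]
gripper_width: 0.0238
side [302  26   3  11  16] mid [0.5659 0.7285] size [0.0092 0.0752] col [169.5 165.5 146. ]
side [300  41 152  48 665] mid [0.7768 0.4832] size [0.4341 0.3041] col [146. 147. 146.]
side [549  75   8   9  30] mid [1.2963 0.44  ] size [0.0138 0.0342] col [61.5 62.5 62.5]
side [273  96   4   5  14] mid [0.507  0.2364] size [0.0078 0.0138] col [132.5 132.5 124. ]
side [287  96  10   7  58] mid [0.5524 0.2388] size [0.0242 0.0301] col [85.5 85.5 83. ]
side [269 107   7   6  28] mid [0.5054 0.1679] size [0.0161 0.0248] col [78.  78.  71.5]
side [286 110  11   7  66] mid [0.5548 0.1671] size [0.0257 0.0274] col [65. 65. 63.]
side [244 115   4   5  16] mid [0.4418 0.1298] size [0.0076 0.0269] col [85. 85. 85.]
side [  6 122  13  15  24] mid [-0.1081  0.0172] size [0.0582 0.054 ] col [98. 96. 91.]
side [286 125  11   9  74] mid [0.5588 0.0898] size [0.0248 0.0311] col [86.  86.  82.5]
side [242 130  33   4  92] mid [0.4806 0.067 ] size [0.0766 0.0175] col [137. 136. 127.]
side [ 22 145  11  12  26] mid [-0.0303 -0.0665] size [0.0434 0.0399] col [78.  72.  65.5]
side [ 34 145  60  22 286] mid [ 0.0571 -0.0759] size [0.1113 0.0843] col [59. 58. 57.]
side [269 306  33  22 404] mid [ 0.579  -0.4677] size [0.0486 0.045 ] col [218. 222. 219.]
(array([ 0,  0,  1,  0,  1,  0,  1,  6,  7, 18, 74, 83, 87, 51, 18, 11,  6,
        6,  7,  7]), array([0.46 , 0.465, 0.47 , 0.475, 0.48 , 0.485, 0.49 , 0.495, 0.5  ,
       0.505, 0.51 , 0.515, 0.52 , 0.525, 0.53 , 0.535, 0.54 , 0.545,
       0.55 , 0.555, 0.56 ])) [-3.9084 -2.0246  3.7453]
```

View pics/s4.png

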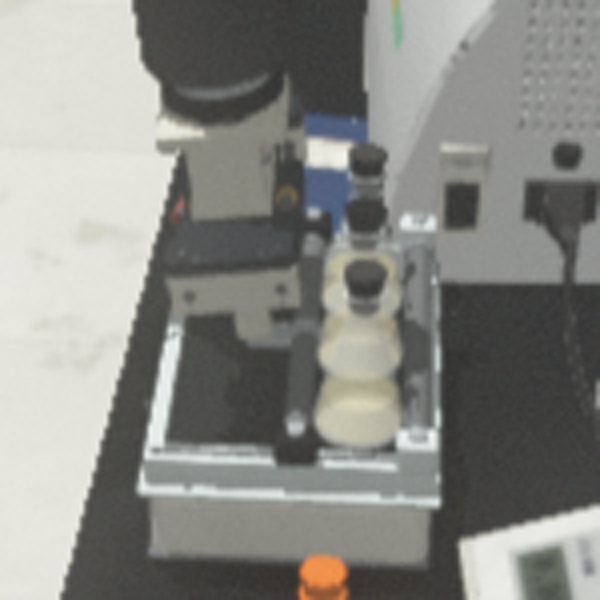

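The bar has reached the row (bar at about (300,370), flasks at about (358,350)) and the flasks are beginning to move. I'll continue in small steps and watch the force.

```bash
python3 -m inch '[{"x":-0.03,"y":0,"z":0.01,"yaw":0}]'|sed -n '1,4p'; python3 -m inch '[{"x":-0.03,"y":0,"z":0.01,"yaw":0}]'|sed -n '2,4p'
```

```text
time_s: 26.72
tcp_pos: [0.4859, 0.1632, 0.124]
eef_rot: [177.5, 7.0, -177.4]
contact_force: [-4.8, -1.9, 6.2]
tcp_pos: [0.4865, 0.1632, 0.124]
eef_rot: [177.5, 7.0, -177.4]
contact_force: [-5.6, -1.6, 6.0]
```

```bash
python3 -m inch '[{"x":-0.03,"y":0,"z":0,"yaw":0}]'|sed -n '1,4p'; python3 -m inch '[{"x":-0.03,"y":0,"z":0,"yaw":0}]'|sed -n '2,4p'; python3 -m inch '[{"x":-0.02,"y":0,"z":0,"yaw":0}]'|sed -n '2,4p'
```

```text
time_s: 26.88
tcp_pos: [0.4869, 0.1632, 0.1241]
eef_rot: [177.5, 7.0, -177.4]
contact_force: [-6.0, 0.3, 3.8]
tcp_pos: [0.487, 0.1632, 0.124]
eef_rot: [177.5, 6.9, -177.4]
contact_force: [-7.4, 0.3, 6.1]
tcp_pos: [0.4869, 0.1632, 0.124]
eef_rot: [177.5, 6.9, -177.4]
contact_force: [-5.5, -0.4, 4.4]
```

```bash
python3 -m inch '[{"x":-0.05,"y":0,"z":0,"yaw":0}]'|sed -n '1,4p'; python3 -m inch '[{"x":-0.07,"y":0,"z":0,"yaw":0}]'|sed -n '2,4p'; python3 -c "
from w import *
look('side',.188,.2)"|grep "0\.55"
```

```text
time_s: 27.13
tcp_pos: [0.4872, 0.1632, 0.124]
eef_rot: [177.5, 6.8, -177.4]
contact_force: [-12.7, 1.7, 9.3]
tcp_pos: [0.4875, 0.1632, 0.124]
eef_rot: [177.5, 6.7, -177.4]
contact_force: [-15.5, 4.3, 10.9]
side [288  96  10   8  60] mid [0.5548 0.2391] size [0.0243 0.0294] col [86.  87.  83.5]
side [287 110  10   8  66] mid [0.5561 0.1669] size [0.0236 0.0297] col [65.5 66.  64. ]
side [286 125  11   9  73] mid [0.5589 0.0912] size [0.0245 0.0278] col [87. 87. 82.]
```

```bash
python3 -m inch '[{"x":0,"y":0,"z":0,"yaw":0},{"x":0,"y":0,"z":0,"yaw":0},{"x":0,"y":0,"z":0,"yaw":0},{"x":0,"y":0,"z":0,"yaw":0}]' 0.5; python3 -m inch '[{"x":0,"y":0,"z":-0.4,"yaw":0},{"x":0,"y":0,"z":-0.8,"yaw":0},{"x":0,"y":0,"z":-1,"yaw":0},{"x":0,"y":0,"z":-1,"yaw":0},{"x":0,"y":0,"z":-1,"yaw":0}]'; python3 -m inch '[{"x":0.5,"y":0,"z":-0.5,"yaw":0},{"x":0.8,"y":0,"z":0,"yaw":0},{"x":0,"y":0,"z":0,"yaw":0},{"x":0,"y":0,"z":0,"yaw":0}]'
python3 - <<'E'
from w import *
c,P=look('side',.188,.2)
K=P[85:150,240:300].reshape(-1,3);K=K[(K[:,2]>.125)&(K[:,2]<.145)&(K[:,0]<.505)&(K[:,1]>.1)&(K[:,1]<.22)]
print("knob",(K.min(0)+K.max(0))/2,np.ptp(K,0),r.get_state()['contact_force'])
cv2.imwrite('pics/s5.png',cv2.resize(c[60:210,200:350,::-1],None,fx=4,fy=4,interpolation=cv2.INTER_CUBIC))
E
```

```text
time_s: 27.6
tcp_pos: [0.4883, 0.165, 0.1243]
eef_rot: [177.3, 6.8, -177.4]
contact_force: [0.6, 0.2, 0.0]
gripper_width: 0.0449
time_s: 28.02
tcp_pos: [0.4739, 0.1576, 0.2288]
eef_rot: [177.6, 6.4, -177.4]
contact_force: [0.5, 0.5, 0.0]
gripper_width: 0.0653
time_s: 28.35
tcp_pos: [0.4423, 0.157, 0.2486]
eef_rot: [177.1, 7.1, -177.4]
contact_force: [0.3, 0.4, 0.7]
gripper_width: 0.0658
side [301  26   4  11  19] mid [0.5644 0.7267] size [0.0123 0.0792] col [175. 166. 149.]
side [300  41 152  48 687] mid [0.777  0.4853] size [0.4343 0.3065] col [147. 147. 146.]
side [548  74   9  10  29] mid [1.2944 0.4416] size [0.0129 0.0382] col [64. 65. 64.]
side [288  96  10   8  60] mid [0.5548 0.2414] size [0.0245 0.0291] col [85.  85.5 83. ]
side [287 110  10   7  62] mid [0.5562 0.165 ] size [0.0236 0.0286] col [67.  67.5 66. ]
side [  0 120  20  20  44] mid [-0.1149  0.0168] size [0.0877 0.076 ] col [74.  68.5 64.5]
side [286 125  11   9  75] mid [0.5588 0.0903] size [0.0248 0.0286] col [87. 87. 83.]
side [ 37 143  59  25 283] mid [ 0.0615 -0.0721] size [0.1067 0.0883] col [59. 59. 57.]
side [ 22 144  14  14  36] mid [-0.0267 -0.0671] size [0.0523 0.0438] col [76. 71. 64.]
side [269 306  33  23 402] mid [ 0.5791 -0.467 ] size [0.0484 0.0446] col [218. 222. 219.]
knob [0.4836 0.1608 0.1328] [0.0223 0.0235 0.0145] [0.0985 0.0968 0.3585]
```

View pics/s5.png

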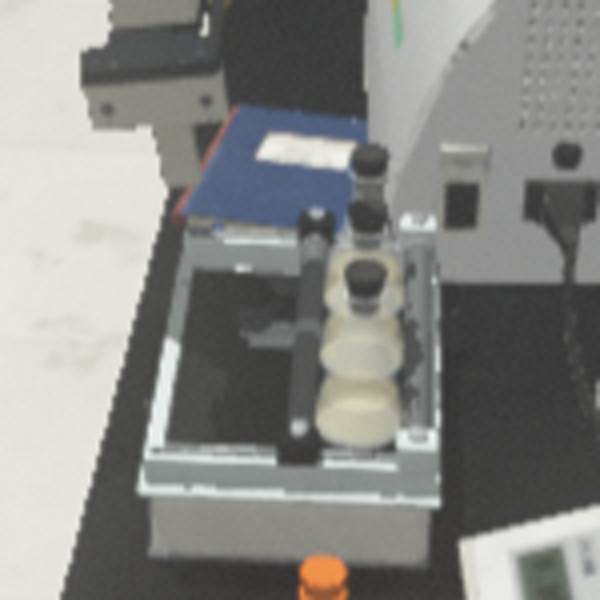

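The bar is closed on the row at (305,340) in the crop. The flasks are upright, and the gripper is clear of everything. The knob has moved 60 mm, which puts the bar at about x = +5 mm.

```bash
python3 -c "
from plant import r
r.close_job();print(r.get_state()['time_s'])"
```

```text
the job is handed in; nothing more can be done
the job is handed in; nothing more can be done
```

The three yellow-content flasks are standing on the shaker in a row against the rear bar, the front clamp bar is closed on them, and the job is handed in. It took about 28 s of the 72 s allowed; handing in reported no verdict.

My last camera checks before handing in:

| Check | Measured | Required |
|---|---|---|
| Flask x on the platform | about 42 mm for all three (41.5 to 42.4) | 38 to 45.5 mm |
| Spacing between neighbours, centre to centre | about 75 and 76 mm | 63.5 to 90 mm |
| Middle flask, distance from platform middle | about 2 mm | within 20 mm |
| Clamp bar x | about +5 mm | above 1.5 mm |

- **Force:** the highest wrist force I read while closing the bar was about 20 N, with the gripper limited to 15 N of grip.
- **Upright and clear:** the last picture showed all three flasks upright and the gripper touching nothing.
- **Bar position:** two estimates differed slightly. The gripper's travel gave +6.7 mm, while the camera view of the knob gave +5 mm. Both are past the limit.
- **Not checked:** I never touched the big flask or the orange flasks, but I did not measure the big flask's position again at the end.
- **Tool tilt:** the tool drifted about 7° off vertical during the moves, which did not affect the result.

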